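# Seat the trimming chuck on the wheel head

## Task

On the pottery wheel, turn the round wooden trimming chuck by nudging a rubber post round gently with a fingertip until the two notches in its rim stand over the two drive pins of the wheel head (either way round), then press the chuck down by its hub until it is fully home on the wheel head with the pins in the notches. Only touch it: do not pinch a post, do not lift the chuck, and leave the small things that stand and lie on the wheel's housing and side tray where they are. Finish clear of everything.

Things in the scene. Friction and masses are not known exactly. Their poses are not given: they have to be found in the camera images.
- head: Wheel head of a tabletop pottery wheel: fixed (locked, it does not turn) aluminium disc, 250 mm across, inside a low white splash pan (336 mm across, its rim 8 mm below the top of the head) on a blue housing. Origin at the centre of its top face, 142 mm above the table; z up; its +x axis points from the centre along drive pin a. The wheel stands in a different place each time and the head is at any yaw.
- pin_a (a point): Drive pin: a dark steel bar fixed on top of the wheel head, lying radially along the head's +x, 11 mm wide, 12 mm high, reaching from 86 to 122 mm from the centre, so its outer 22 mm shows beyond the chuck's rim. This point is on its top, 92 mm from the centre.
- pin_b (a point): The second drive pin, the same, directly opposite the first (along the head's -x). This point is on its top, 92 mm from the centre.
- notch_a (a point): A notch in the chuck's rim: open at the rim, parallel sides 20 mm apart, cut from the 100 mm rim radius in to 80 mm radius, right through the plate. This point is at the middle of the notch, 92 mm from the centre, at the level of the plate's underside. When the notches stand over the pins, this point is straight above one of the two pin points (within 4.5 mm sideways the chuck goes down).
- notch_b (a point): The second notch, the same, directly opposite the first.
- hub (a point): Centre of the flat top of the chuck's aluminium hub: a cylinder 50 mm across whose top is 14 mm above the plate's top. It lies on the turning axis, the place to press. 180 mm above the table at the start, 168 mm when the chuck is home.
- chuck (a joint): Turn of the chuck about the vertical spindle, rad, anticlockwise from above positive; 0 or any multiple of pi = the notches exactly over the pins. Turns both ways, free of stops. It is a wooden plate 200 mm across and 10 mm thick with two posts; it stays at the angle where it is left. Turning needs about 0.12 N m (about 2 N at a post). Starts from 0.45 to 2.69.
- bush (a joint): How far the chuck has been pressed down its spindle, m. 0 = start: the plate's underside 14 mm above the wheel head, 2 mm clear of the pins' tops, held up by the tight fit. 0.012 = fully home (stop). It goes down with a push of about 2 to 6 N on the hub and stays where it is left, but sits up on the pins at about 0.002 unless the notches are over them. Negative = lifted.
- post0: Upright rubber-covered round post on the chuck, 26 mm across and 34 mm tall, its axis 66 mm from the turning axis, 90 degrees anticlockwise from notch_a as seen from above. Origin at the centre of its foot, on the top face of the plate (166 mm above the table at the start). The posts turn with the chuck; the one to push is free to choose.
- post1: Upright rubber-covered round post on the chuck, 26 mm across and 34 mm tall, its axis 66 mm from the turning axis, 90 degrees clockwise from notch_a as seen from above. Origin at the centre of its foot, on the top face of the plate (166 mm above the table at the start). The posts turn with the chuck; the one to push is free to choose.
- jar: Bystander: closed plastic jar, 42 mm across, 62 mm tall, standing on a corner of the blue housing (100 mm above the table). Origin at its foot.
- cone: Bystander: small terracotta cone, 38 mm across, 50 mm tall, standing on another corner of the housing. Origin at its foot.
- rib: Bystander: flat dark wooden rib, 95 x 45 x 6 mm, lying on the white side tray of the wheel (100 mm above the table).
- toggle: Bystander: wooden cutter handle, 70 x 13 x 13 mm, lying on the side tray.

How it is judged:
By the outcome, as a careful person would: the job done as asked, in the order asked, and still so for the second after the job is handed in, with the robot touching nothing.
It also fails if it takes over 48 s, if anything falls off the work surface, if the arm or the gripper's body presses on something with over 40 N, if the wrist force passes 120 N, or if a joint passes its speed limit or range.

## Robot

A 6-joint arm with a two-finger parallel gripper is mounted at the origin on the work surface. World frame = base frame: x ahead of the robot, y to its left, z up, the work surface at z = 0. Lengths are in m, angles in rad, forces in N, time in s.
With the tool pointing down it reaches from about 0.3 to 0.775 m from the base axis. Payload 14.6 kg.
Tool frame: the origin (TCP) lies at the centre of the arm's flange, where the gripper is bolted on; the fingertips stand 199 mm ahead of it and the grasp point (between the pads) lies 180 mm ahead of it; z points along the fingers, y is the line along which they close (so a half turn about z gives the same grasp; the last joint's range is limited). The gripper opens to 94 mm and grips with 3 to 60 N. Pads are 16 mm wide; open, the fingers measure 119 mm over their backs; the gripper's body (75 mm by 177 mm) begins 78 mm behind the grasp point.
Start: joints at [-1.39, 0.3, 1.521, -0, 1.321, -0.067], TCP at [0.135, -0.533, 0.405] pointing down, gripper open.
Joint ranges: [-3.03, 3.03], [-0.79, 2.21], [0.23, 2.52], [-1.04, 4.18], [0, 3.07], [-2.55, 2.55]. Speed limits (rad/s): [2.22, 2.22, 2.57, 3.14, 3.14, 3.14].

## Interface

Orientations are given as [roll, pitch, yaw] about the fixed x, y, z axes, in that order (R = Rz(yaw) Ry(pitch) Rx(roll)).
In Python, from station import ctrl gives the robot as it stands. The module is installed in compiled form; this text tells all that it offers.
- The arm moves only by the tool servo_tool, never from a script. Its argument "motion" is a list of rows, each a list of 5 numbers: the closure, from 0 (fully open) to 1 (shut), then the shift along the world's x, y, z in cm, then the turn about the world's z in degrees. A call has 1 to 20 rows; each row is the pose to reach, as a shift and turn from the pose commanded when the call began; what a row does not reach only later rows make up. A row lasts 1/8 s, in which the tool goes at most 62.5 mm and 10.7 degrees, less where a joint would pass 70% of its speed; a pose out of reach is approached as far as the arm can. A call with a gripper value outside its range is refused whole. The fingers move at their own pace and stop on an object; "squeeze" is the grip in N (left out, the last holds). Time passes only in rows, so rows that repeat a pose let the fingers close. It gives the time, the measured TCP pose, the force, the opening and the grip force at its end, in the units of the state.
- ctrl.get_obs(): the state, without advancing time (a new reading comes with each control period).
- ctrl.camera(name): name is "scene" or "top" or "wrist"; returns a dict with "image" (420x560x3 uint8, red, green, blue), "fx", "fy", "cx", "cy" (pixels), "camera_from_world" (4x4, takes a point from world to camera coordinates); the wrist camera has in their place "hand_eye" (4x4, takes a point from camera to tool coordinates, whose origin is the TCP and whose axes are the flange's). Camera axes: x right, y up, looking along -z (the intrinsics and any distortion apply to the point x, -y, -z); pixel columns grow to the right and rows downward; lengths in m; the calibration is good to about 2 mm. A picture is of the moment at which its call begins: read the wrist's pose just before it. There is no depth.
- ctrl.hand_in(): hands the job in; it is judged then, once.
The state is a dict: "time_s": time; "qpos": joint angles; "joint_vel": joint speeds; "tau": joint torques, N m; "ee_pos": TCP position; "eef_rot": TCP orientation; "force": force on the tool from outside, world axes, zero at the start; "moment": the same for the moment, N m; "grip_width": finger opening in m; "grip_force": force on a finger pad.
Only numpy, scipy, OpenCV 4.12 (cv2) and the standard library are available. Lean on these libraries where they do the work, as an engineer would, in place of code of your own. Each camera call takes 0.05 s, during which the arm holds its last target. There are 200 camera calls.

## Working session

There is one attempt and no reset: what is moved stays moved. The work goes in short steps, Python scripts to look and compute and a tool call to move; the robot and the scene stay as the last step left them, time stands still between calls to the robot, and variables do not carry over. Pictures are saved under pics/ and viewed, at most 10 in all, crops included, and the job is handed in when it is done.

Besides the shell and the picture viewer there is one more tool, called after "Request:" in YAML: its name, and indented under it one key for each argument. servo_tool: Moves the arm, as the interface text tells. Its arguments: {"type":"object","properties":{"motion":{"type":"array","items":{"type":"array","items":{"type":"number"}}},"squeeze":{"type":"number"}},"required":["motion"]}

```bash
mkdir -p pics
python3 - <<'E'
from station import ctrl
import cv2
o=ctrl.get_obs();print(o['time_s'],o['ee_pos'],o['eef_rot'],o['force'])
for n in('top','scene'):
    c=ctrl.camera(n);cv2.imwrite(f'pics/{n}0.png',c['image'][:,:,::-1]);print(n,c['fx'],c['fy'],c['cx'],c['cy'],c['camera_from_world'].round(4).tolist(),[k for k in c])
E
```

```text
0.0 [ 0.13487755 -0.53316993  0.4040846 ] [-3.14040930e+00 -8.64774401e-05  2.47763825e-01] [ 0.27957332 -0.38071076  0.23493935]
top 393.88562287645397 393.88562287645397 281.13800625330776 208.78416599456065 [[-0.0113, -0.9999, 0.0039, 0.0552], [0.979, -0.0103, 0.2036, -0.6106], [-0.2035, 0.0061, 0.9791, -0.7906], [0.0, 0.0, 0.0, 1.0]] ['image', 'fx', 'fy', 'cx', 'cy', 'camera_from_world']
scene 389.7059241829158 389.7059241829158 278.4908153411117 204.17784311626608 [[-0.5674, 0.8234, 0.0081, 0.2624], [-0.5469, -0.3843, 0.7438, 0.2007], [0.6156, 0.4176, 0.6684, -1.4054], [0.0, 0.0, 0.0, 1.0]] ['image', 'fx', 'fy', 'cx', 'cy', 'camera_from_world']
```

View pics/top0.png

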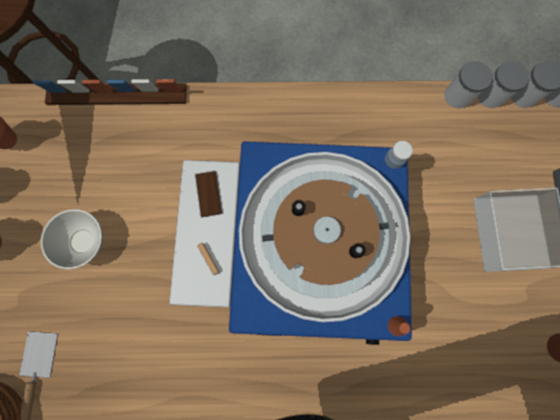

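View pics/scene0.png

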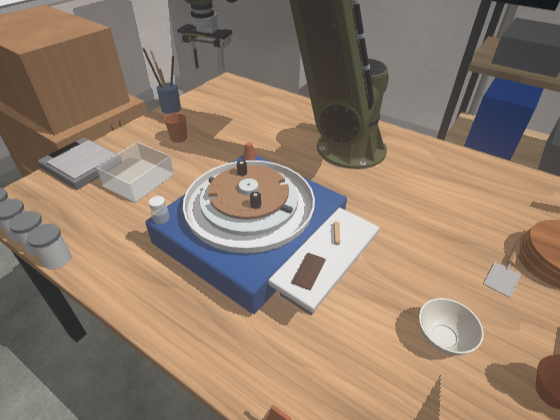

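The top view shows the hub at (327,230), pins at about (267,238) and (384,226), notches at about (357,191) and (297,270), and posts at (299,208) and (358,250). In the scene view, the jar, cone, rib and toggle are on the housing and tray, clear of the chuck.

```bash
cat > h.py <<'E'
import numpy as np, cv2
from station import ctrl
def ray(c,uv,z):
    M=c['camera_from_world'];R=M[:3,:3];o=-R.T@M[:3,3]
    uv=np.atleast_2d(uv).astype(float)
    d=np.c_[(uv[:,0]-c['cx'])/c['fx'],-(uv[:,1]-c['cy'])/c['fy'],-np.ones(len(uv))]@R
    return o+d*((z-o[2])/d[:,2])[:,None]
def wristcam():
    o=ctrl.get_obs();c=ctrl.camera('wrist')
    from scipy.spatial.transform import Rotation as Ro
    T=np.eye(4);T[:3,:3]=Ro.from_euler('xyz',o['eef_rot']).as_matrix();T[:3,3]=o['ee_pos']
    c['camera_from_world']=np.linalg.inv(T@c['hand_eye']);return c
def blobs(m,amin=8):
    n,l,s,ce=cv2.connectedComponentsWithStats(m.astype(np.uint8))
    return [(s[i,4],ce[i],l==i) for i in range(1,n) if s[i,4]>=amin]
def allpix(c,z):
    v,u=np.mgrid[:420,:560];return ray(c,np.c_[u.ravel(),v.ravel()],z).reshape(420,560,3)
def measure(c,guess,drop=0.,amin=8):
    hsv=cv2.cvtColor(c['image'],cv2.COLOR_RGB2HSV).astype(int);H,S,V=hsv[...,0],hsv[...,1],hsv[...,2]
    P=allpix(c,.166-drop)
    near=np.hypot(P[...,0]-guess[0],P[...,1]-guess[1])<.125
    brown=near&(S>80)&(V>60)&(H<25)
    cnt=max(cv2.findContours(brown.astype(np.uint8),0,cv2.CHAIN_APPROX_NONE)[0],key=cv2.contourArea)
    hull=cv2.convexHull(cnt)[:,0]; hp=ray(c,hull,.166-drop)[:,:2]
    A=np.c_[2*hp,np.ones(len(hp))];x=np.linalg.lstsq(A,(hp**2).sum(1),rcond=None)[0]
    ctr=x[:2];print('plate ctr',ctr.round(4),'R',round(np.sqrt(x[2]+ctr@ctr),4))
    r=lambda z:(lambda Q:(Q,np.hypot(Q[...,0]-ctr[0],Q[...,1]-ctr[1])))(allpix(c,z))
    def rep(name,m,z):
        for a,ce,_ in blobs(m,amin):
            p=ray(c,ce,z)[0,:2]-ctr;print(name,a,ce.round(1),'xy',(p+ctr).round(4),'r',round(np.hypot(*p),4),'ang',round(np.degrees(np.arctan2(p[1],p[0])),1))
    Q,R=r(.166-drop);rep('notch',(R>.081)&(R<.096)&~brown,.166-drop)
    Q,R=r(.154);rep('pin',(R>.103)&(R<.120)&(V<75),.154)
    Q,R=r(.200-drop);rep('post',(R<.085)&(R>.045)&(V<75),.200-drop)
    Q,R=r(.180-drop);rep('hub',(R<.035)&~brown&(S<60)&(V>90),.180-drop)
    return ctr
E
python3 - <<'E'
from h import *
c=ctrl.camera('top');g=ray(c,[327,230],.18)[0];print(g)
measure(c,g)
o=ctrl.get_obs()
E
```

```text
[ 0.54593882 -0.03473833  0.18      ]
plate ctr [ 0.5473 -0.0347] R 0.099
notch 81 [352.9 193.7] xy [ 0.6176 -0.0886] r 0.0886 ang -37.5
notch 90 [298.2 268.6] xy [0.4769 0.0192] r 0.0887 ang 142.6
pin 42 [383.  225.9] xy [ 0.5567 -0.1456] r 0.1112 ang -85.1
pin 40 [266.9 237.6] xy [0.5365 0.0769] r 0.1121 ang 95.6
post 157 [298.6 208.1] xy [0.5836 0.0179] r 0.0639 ang 55.4
post 174 [357.2 250.5] xy [ 0.5057 -0.0846] r 0.0649 ang -129.8
hub 613 [326.6 229.6] xy [ 0.5467 -0.034 ] r 0.0009 ang 130.2
```

Chuck needs about −47.4° (clockwise). Plan: shut the gripper and push post0 from its anticlockwise side. First, a hover there.

Request:
servo_tool:
  motion:
    - [1,0,0,6,0]
    - [1,42.4,57.2,6,128.6]
    - [1,42.4,57.2,6,128.6]
    - [1,42.4,57.2,6,128.6]
    - [1,42.4,57.2,6,128.6]
    - [1,42.4,57.2,6,128.6]
    - [1,42.4,57.2,6,128.6]
    - [1,42.4,57.2,6,128.6]
    - [1,42.4,57.2,6,128.6]
    - [1,42.4,57.2,6,128.6]
    - [1,42.4,57.2,6,128.6]
    - [1,42.4,57.2,6,128.6]
    - [1,42.4,57.2,6,128.6]
    - [1,42.4,57.2,6,128.6]
    - [1,42.4,57.2,6,128.6]
    - [1,42.4,57.2,6,128.6]
    - [1,42.4,57.2,6,128.6]
    - [1,42.4,57.2,6,128.6]
  squeeze: 10

```text
time_s: 2.4
ee_pos: [0.5587, 0.0384, 0.4648]
eef_rot: [3.141, 0.0, 2.491]
force: [-0.5, 0.1, 0.0]
grip_width: 0.0003
grip_force: 0.0
```

Run:
```python
from h import *
o=ctrl.get_obs();print(o['time_s'],o['ee_pos'],np.degrees(o['eef_rot']),o['qpos'].round(2),o['force'],o['grip_width'])
c=wristcam();cv2.imwrite('pics/w1.png',c['image'][:,:,::-1])
M=c['camera_from_world'];print(-M[:3,:3].T@M[:3,3])
```

```text
2.4 [0.55873535 0.03844433 0.4648447 ] [1.79989331e+02 1.43300709e-02 1.42737655e+02] [ 0.    0.28  1.4  -0.    1.46 -0.92] [-0.47593736  0.05308174  0.03532588] 0.000291556581394376
[0.49963881 0.082488   0.4458821 ]
```

View pics/w1.png

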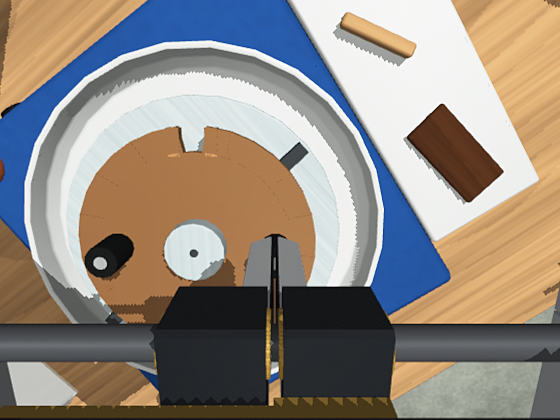

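The wrist view shows a notch at (193,140), a pin at (293,156), the hub hole at (194,253) and the far post's top at (100,263). I'll check those against the top view.

Run:
```python
from h import *
c=wristcam()
C=ray(c,[194,253],.18)[0,:2];print('hub',C)
for n,uv,z in(('pin',[293,156],.154),('notch',[193,140],.166),('post',[100,263],.2)):
    p=ray(c,uv,z)[0,:2]-C;print(n,np.hypot(*p),np.degrees(np.arctan2(p[1],p[0])))
# push waypoints
C=np.array([.547,-.0345]);e=ctrl.get_obs()['ee_pos'][:2]
for t in np.arange(52.8,5,-3.95):
    a=np.radians(t);er=np.array([np.cos(a),np.sin(a)]);et=np.array([-er[1],er[0]])
    print(round(t-52.8,2),((C+.066*er+.021*et-e)*100).round(2))
```

```text
hub [ 0.54690469 -0.03511082]
pin 0.11053526432860016 95.82183952877644
notch 0.08942732883903748 141.9072374855638
post 0.06670239222255216 -127.34600440106313
0.0 [ 1.14 -0.79]
-3.95 [ 1.58 -0.96]
-7.9 [ 2.01 -1.17]
-11.85 [ 2.43 -1.4 ]
-15.8 [ 2.83 -1.66]
-19.75 [ 3.21 -1.95]
-23.7 [ 3.56 -2.27]
-27.65 [ 3.9  -2.61]
-31.6 [ 4.21 -2.97]
-35.55 [ 4.5  -3.35]
-39.5 [ 4.76 -3.75]
-43.45 [ 4.99 -4.17]
-47.4 [ 5.19 -4.6 ]
```

Request:
servo_tool:
  motion:
    - [1,0,0,-3,0]
    - [1,0,0,-6,0]
    - [1,0,0,-8,0]
    - [1,0,0,-8.8,0]
    - [1,0,0,-8.8,0]
    - [1,0.4,-0.3,-8.8,0]
    - [1,0.8,-0.55,-8.8,0]
    - [1,1.14,-0.79,-8.8,0]
    - [1,1.36,-0.88,-8.8,-2]
    - [1,1.58,-0.96,-8.8,-4]
    - [1,1.8,-1.07,-8.8,-6]
    - [1,2.01,-1.17,-8.8,-7.9]
    - [1,2.22,-1.29,-8.8,-9.9]
    - [1,2.43,-1.4,-8.8,-11.9]
    - [1,2.63,-1.53,-8.8,-13.9]
    - [1,2.83,-1.66,-8.8,-15.8]
    - [1,2.83,-1.66,-8.8,-15.8]

```text
time_s: 4.62
ee_pos: [0.5873, 0.022, 0.3765]
eef_rot: [-3.141, 0.0, 2.216]
force: [-0.9, 0.7, 1.1]
grip_width: 0.0003
grip_force: 0.3
```

Run:
```python
from h import *
o=ctrl.get_obs();print(o['ee_pos'],o['force'])
c=ctrl.camera('top');measure(c,[.547,-.035])
cv2.imwrite('pics/t2.png',cv2.resize(c['image'][130:340,180:440,::-1],None,fx=3,fy=2.8))
```

```text
[0.58729694 0.02202688 0.3765271 ] [-0.90777089  0.6530088   1.08145665]
plate ctr [ 0.5417 -0.0748] R 0.0625
notch 2358 [347.6 235.5] xy [ 0.5372 -0.0748] r 0.0045 ang 179.4
pin 54 [342.1 177.9] xy [ 0.6528 -0.0712] r 0.1112 ang 1.9
pin 354 [301.8 199. ] xy [0.6111 0.0089] r 0.1088 ang 50.3
pin 114 [288.2 230.1] xy [0.5506 0.036 ] r 0.1112 ang 85.4
pin 220 [358.5 292.8] xy [ 0.432  -0.0922] r 0.1111 ang -171.0
post 607 [330.  202.5] xy [ 0.5932 -0.0396] r 0.0625 ang 34.4
post 288 [315.  228.5] xy [ 0.5458 -0.0108] r 0.0642 ang 86.4
post 44 [383.2 225.8] xy [ 0.5495 -0.1335] r 0.0592 ang -82.4
post 327 [356.1 265.9] xy [ 0.4786 -0.0813] r 0.0634 ang -174.1
```

View pics/t2.png

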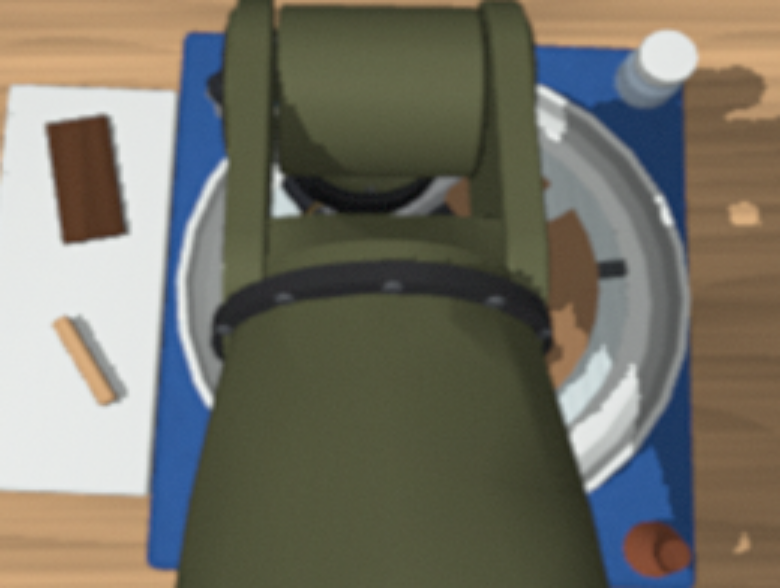

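The arm hides the chuck from the top camera, so I'll check with the wrist camera. Pushing on to about 4° short of the goal.

Request:
servo_tool:
  motion:
    - [1,0.19,-0.14,0,-2]
    - [1,0.38,-0.29,0,-4]
    - [1,0.56,-0.45,0,-5.9]
    - [1,0.73,-0.61,0,-7.9]
    - [1,0.9,-0.78,0,-9.9]
    - [1,1.07,-0.95,0,-11.9]
    - [1,1.23,-1.13,0,-13.8]
    - [1,1.38,-1.31,0,-15.8]
    - [1,1.53,-1.5,0,-17.8]
    - [1,1.67,-1.69,0,-19.8]
    - [1,1.8,-1.89,0,-21.7]
    - [1,1.93,-2.09,0,-23.7]
    - [1,2.05,-2.3,0,-25.7]
    - [1,2.16,-2.51,0,-27.7]
    - [1,2.16,-2.51,0,-27.7]

```text
time_s: 6.55
ee_pos: [0.6089, -0.0031, 0.3767]
eef_rot: [3.141, 0.0, 1.732]
force: [-0.3, 1.6, -0.3]
grip_width: 0.0007
grip_force: 0.4
```

Run:
```python
from h import *
o=ctrl.get_obs();print(o['ee_pos'],o['force'])
c=wristcam();cv2.imwrite('pics/w3.png',c['image'][:,:,::-1])
for n,p in(('hub',[.547,-.035,.18]),):
    M=c['camera_from_world'];q=M[:3,:3]@np.array(p)+M[:3,3];print(n,c['cx']-c['fx']*q[0]/q[2],c['cy']+c['fy']*q[1]/q[2])
```

```text
[ 0.60887204 -0.00309171  0.37666191] [-0.29251315  1.58248693 -0.27240813]
hub 157.1614506752141 289.5844124830403
```

View pics/w3.png

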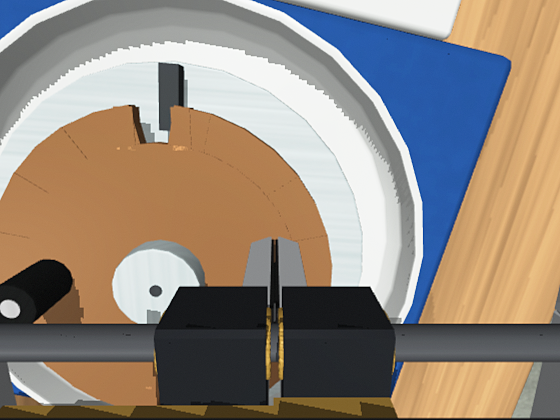

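The view shows the notch mouth at (133..170,107), still left of the pin at (159..183,65..130), with the hub hole at (155,291). Measuring the remaining angle.

```bash
cat >> h.py <<'E'
def gap(c,dz=0.,show=True):
    M=c['camera_from_world']
    hsv=cv2.cvtColor(c['image'],cv2.COLOR_RGB2HSV).astype(int);H,S,V=hsv[...,0],hsv[...,1],hsv[...,2]
    C=np.array([.547,-.035])
    p=M[:3,:3]@np.array([*C,.18-dz])+M[:3,3];u=c['cx']-c['fx']*p[0]/p[2];v=c['cy']+c['fy']*p[1]/p[2]
    hole=(V<90)&(np.hypot(*(np.mgrid[:420,:560]-np.array([v,u])[:,None,None]))<14)
    if hole.sum()>5:
        vv,uu=np.nonzero(hole);C=ray(c,[uu.mean(),vv.mean()],.18-dz)[0,:2]
    print('hub',C.round(4))
    def pol(z):
        Q=allpix(c,z);d=Q[...,:2]-C
        return np.hypot(d[...,0],d[...,1]),np.degrees(np.arctan2(d[...,1],d[...,0]))
    R,A=pol(.166-dz);brown=(S>80)&(V>60)&(H<25)
    for r in(.086,.090,.094):
        m=(abs(R-r)<.001)&~brown&(abs(A-98)<14)
        print('notch r',r,A[m].min().round(1),A[m].max().round(1),'mid',((A[m].min()+A[m].max())/2).round(2),'width mm',(np.radians(np.ptp(A[m]))*r*1e3).round(1))
    R,A=pol(.154);
    for r in(.106,.111,.116):
        m=(abs(R-r)<.001)&(V<110)&(abs(A-96)<8);a=A[m]
        print('pin r',r,a.min().round(1),a.max().round(1),'mid',((a.min()+a.max())/2).round(2),'width',(np.radians(np.ptp(a))*r*1e3).round(1))
E
python3 - <<'E'
from h import *
c=wristcam();gap(c)
for uv in([159,63],[158,130],[181,66],[184,66]):print(c['image'][90,uv[0]])
print(c['image'][90,150:192].max(1))
E
```

```text
hub [ 0.546  -0.0358]
notch r 0.086 92.5 103.8 mid 98.17 width mm 17.0
notch r 0.09 92.3 104.1 mid 98.19 width mm 18.6
notch r 0.094 92.4 104.1 mid 98.26 width mm 19.3
pin r 0.106 90.6 97.9 mid 94.25 width 13.4
pin r 0.111 90.6 97.7 mid 94.13 width 13.9
pin r 0.116 91.1 97.6 mid 94.32 width 13.2
[50 53 56]
[210 224 224]
[25 27 29]
[103 109 110]
[230 230 230 230 230 230 231 240 224  56  74  79  79  79  79  79  78  78
  78  79  80  78  80  79  77  79  80  82  71  19  27  29  22  43 110 151
 137 178 241 233 229 229]
```

Request:
servo_tool:
  motion:
    - [1,0.06,-0.12,0,-1.1]
    - [1,0.12,-0.24,0,-2.2]
    - [1,0.17,-0.36,0,-3.2]
    - [1,0.17,-0.36,0,-3.2]
    - [1,0.17,-0.36,0,-3.2]

```text
time_s: 7.28
ee_pos: [0.6105, -0.0065, 0.3767]
eef_rot: [3.142, 0.0, 1.677]
force: [-0.5, 2.0, 0.1]
grip_width: 0.0005
grip_force: 0.5
```

Run:
```python
from h import *
o=ctrl.get_obs();print(o['ee_pos'],o['force'])
c=wristcam();gap(c);cv2.imwrite('pics/w4.png',c['image'][:,:,::-1])
```

```text
[ 0.61050901 -0.00654178  0.37666976] [-0.54133984  2.01423982  0.1144203 ]
hub [ 0.5459 -0.0357]
notch r 0.086 89.4 100.7 mid 95.05 width mm 17.1
notch r 0.09 89.5 101.0 mid 95.22 width mm 18.1
notch r 0.094 89.5 101.2 mid 95.36 width mm 19.1
pin r 0.106 90.2 97.9 mid 94.06 width 14.3
pin r 0.111 90.6 97.7 mid 94.12 width 13.8
pin r 0.116 90.9 97.7 mid 94.28 width 13.8
```

View pics/w4.png

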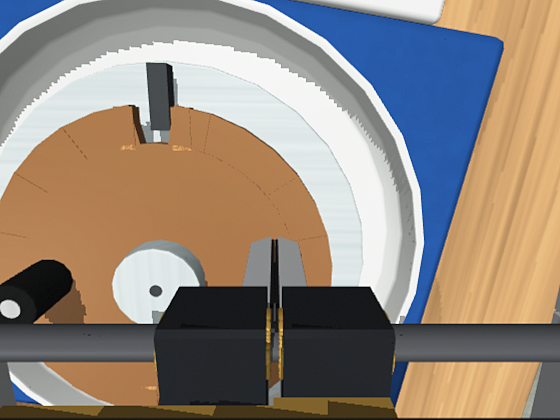

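The notch now frames the pin at (158,95), with the notch middle at 95.2° and the pin at about 95°. Next: back off, lift, and go over the hub.

Request:
servo_tool:
  motion:
    - [1,0,0.6,0,0]
    - [1,0,1.2,0,0]
    - [1,0,1.2,2.5,0]
    - [1,0,1.2,5,0]
    - [1,-2,0,5,0]
    - [1,-4.5,-2,5,0]
    - [1,-6.4,-2.9,5,0]
    - [1,-6.4,-2.9,5,0]
    - [1,-6.4,-2.9,3,0]
    - [1,-6.4,-2.9,1.5,0]
    - [1,-6.4,-2.9,0.8,0]
    - [1,-6.4,-2.9,0.8,0]

```text
time_s: 8.82
ee_pos: [0.5467, -0.0353, 0.3843]
eef_rot: [-3.141, -0.0, 1.677]
force: [-0.4, -0.7, 0.6]
grip_width: 0.0003
grip_force: 0.0
```

Request:
servo_tool:
  motion:
    - [1,0,0,-0.2,0]
    - [1,0,0,-0.4,0]
    - [1,0,0,-0.6,0]
    - [1,0,0,-0.8,0]
    - [1,0,0,-0.9,0]
    - [1,0,0,-1.0,0]
    - [1,0,0,-1.0,0]

```text
time_s: 9.7
ee_pos: [0.5465, -0.0355, 0.3746]
eef_rot: [3.141, 0.0, 1.677]
force: [0.8, 1.1, 2.7]
grip_width: 0.0003
grip_force: 1.3
```

Request:
servo_tool:
  motion:
    - [1,0,0,-0.15,0]
    - [1,0,0,-0.3,0]
    - [1,0,0,-0.45,0]
    - [1,0,0,-0.6,0]
    - [1,0,0,-0.7,0]
    - [1,0,0,-0.8,0]
    - [1,0,0,-0.8,0]

```text
time_s: 10.58
ee_pos: [0.5465, -0.0355, 0.3673]
eef_rot: [3.141, 0.0, 1.677]
force: [-1.3, 0.1, 9.9]
grip_width: 0.0005
grip_force: 4.9
```

Request:
servo_tool:
  motion:
    - [1,0,0,-0.05,0]
    - [1,0,0,-0.1,0]
    - [1,0,0,-0.1,0]

```text
time_s: 10.95
ee_pos: [0.5465, -0.0355, 0.3671]
eef_rot: [3.14, 0.0, 1.677]
force: [-4.8, -0.5, 17.8]
grip_width: 0.0001
grip_force: 8.8
```

The force climbs with no further travel at the home height (tips at 168 mm), so the chuck is on its stop. Going up and clear, to the side, so the cameras see the chuck.

Request:
servo_tool:
  motion:
    - [1,0,0,0.3,0]
    - [1,0,0,2,0]
    - [1,0,0,6,0]
    - [1,0,0,11,0]
    - [1,-4,-5,13,0]
    - [1,-9,-11,13,0]
    - [1,-14,-17,13,0]
    - [1,-18,-22,13,0]
    - [1,-20,-27,13,0]
    - [1,-20,-30,13,0]
    - [1,-20,-30,13,0]
    - [1,-20,-30,13,0]
    - [1,-20,-30,13,0]

```text
time_s: 12.58
ee_pos: [0.3469, -0.3345, 0.496]
eef_rot: [3.141, 0.0, 1.679]
force: [0.1, -0.7, 0.0]
grip_width: 0.0005
grip_force: 0.0
```

Run:
```python
from h import *
o=ctrl.get_obs();print(o['time_s'],o['ee_pos'],o['force'],abs(o['joint_vel']).max())
c=ctrl.camera('top');measure(c,[.547,-.035],.012)
s=ctrl.camera('scene');a=cv2.resize(c['image'][120:350,160:440],None,fx=2,fy=2);b=cv2.resize(s['image'][130:320,140:390],(360,460))[:, :240] if 0 else cv2.resize(s['image'][140:320,140:390],None,fx=2,fy=2)
cv2.imwrite('pics/t5.png',a[:,:,::-1]);cv2.imwrite('pics/s5.png',b[:,:,::-1])
```

```text
12.575 [ 0.34689695 -0.33454898  0.4960362 ] [ 0.14183372 -0.66604105  0.03249186] 0.0044451314861351935
plate ctr [ 0.5473 -0.0347] R 0.0988
notch 22 [322.5 189.3] xy [ 0.6302 -0.032 ] r 0.083 ang 1.9
notch 82 [371.4 226.7] xy [ 0.5553 -0.1232] r 0.0888 ang -84.8
notch 81 [279.1 236.4] xy [0.5386 0.0535] r 0.0887 ang 95.6
pin 40 [382.8 225.8] xy [ 0.5569 -0.1452] r 0.1109 ang -85.0
pin 40 [266.9 237.6] xy [0.5365 0.0769] r 0.1121 ang 95.5
post 158 [322.2 196. ] xy [ 0.6085 -0.0271] r 0.0617 ang 7.1
post 24 [371.2 227.2] xy [ 0.549  -0.1147] r 0.0799 ang -88.8
post 151 [331.4 265.3] xy [ 0.4809 -0.0394] r 0.0666 ang -176.0
hub 597 [326.  230.6] xy [ 0.5467 -0.0343] r 0.0008 ang 142.1
```

View pics/t5.png

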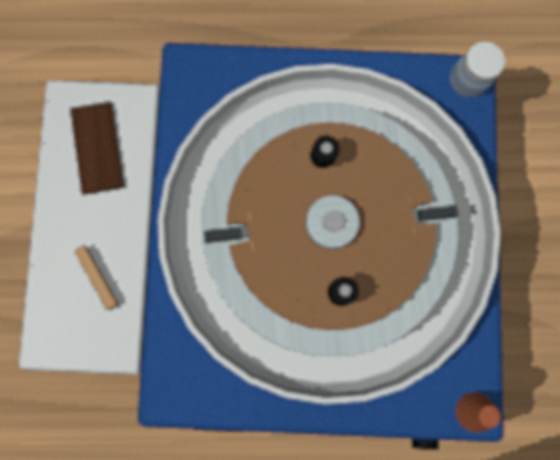

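View pics/s5.png

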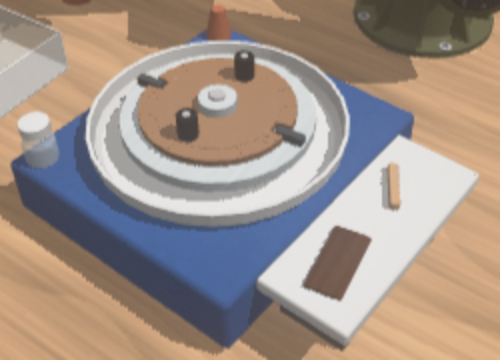

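The pictures show both pins sitting in the notches at (225,234) and (437,213), the chuck down with the spindle end visible in the hub, and the bystanders unmoved. Handing in.

```bash
python3 -c "
from station import ctrl
print(ctrl.hand_in())"
```

```text
the job is handed in; nothing more can be done
None
```

The chuck was turned about 47° clockwise so its notches stand over the pins and pressed fully home, nothing else was disturbed, the arm is clear, and the job is handed in.

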